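# Square a log blank in the trimming jig

## Task

Get the sawn log blank set in the trimming jig: push it along the board until its long flat side lies flat against the long fence, and then push the sliding jaw along its track until the blank is trapped with no gaps between the jaw and the end stop, still flat against the fence. Only push, never lift or tip the blank, leave the loose round offcut, the mallet and the sanding block where they are, and finish with the hand clear.

Things in the scene. Friction and masses are not known exactly. Their poses are not given: they have to be found in the camera images.
- jig: Fixed grey-faced board, 260 (x) x 480 (y) x 18 mm thick, bolted to the bench. Origin on the bench; the board spans x -130..130, y -230..250, top at z 18 mm in its own frame. x points from the open side (nearer the robot) to the fence, y from the jaw to the end stop. The blank is seated when its origin is at x 60, y 75, z 18 mm here, axes parallel.
- fence (a point): Point on the fence's inner face, at jig x 85, y 0 mm, 11 mm above the board. The fence is a fixed wooden bar along the board's far side: its flat inner face is normal to the jig's x, it spans jig y -210..230 mm, is 35 mm wide and 22 mm tall above the board.
- end_stop (a point): Centre of the end stop's inner (-y) face, at jig x 37.5, y 150 mm, 15 mm above the board. The end stop is a fixed wooden block at right angles to the fence, spanning jig x -10..85 mm, 35 mm thick in y, 30 mm tall above the board.
- blank: Loose length of pale log, 50 (x) x 150 (y) x 50 mm tall, about 0.23 kg: flat base, vertical long sides to 25 mm height, round top of radius 25 mm above, flat ends. It lies on the board, skewed up to 0.3 rad, between jaw and end stop and clear of both, its origin 40 to 80 mm short of the seat in jig x. Origin: centre of its underside; y along its length, roughly the jig's y.
- jaw (a joint): Travel in m of the sliding jaw along the jig's +y, toward the end stop. It starts between 0 and 0.045; it reads 0.13 when a seated blank is trapped between jaw and end stop. It stays where it is left; about 2.5 N of friction and no spring.
- jaw_outer (a point): Centre of the jaw's outer (-y) face, the one to push on, at half its height. The jaw is a dark wooden block, 50 (x) x 40 (y) x 40 mm tall, on the board, with a small steel bolt standing 10 mm out of its top; it runs on a flush steel track at x = 55 mm in the jig's frame. Axes parallel to the jig's.
- jaw_inner (a point): Centre of the jaw's inner (+y) face, the one that meets the blank, at half its height; 40 mm along +y from jaw_outer.
- offcut: Bystander: upright loose pale log stub, 40 mm diameter, 45 mm tall, on the board's near corner at the end-stop end. Origin: centre of its underside.
- mallet: Bystander: loose wooden mallet lying on the bench on the robot's right (-y), head 110 mm long and 64 mm diameter along its y, handle 24 mm diameter and reaching 230 mm from the origin along its -x. Origin: under the centre of the head, on the bench.
- sanding_block: Bystander: loose cork block with black top, 65 x 110 x 37 mm, on the bench on the robot's left (+y). Origin: centre of its underside.
There are look-alikes about, which are no part of the job. Leave any green or pink look-alike of the blank alone.

How it is judged:
By the outcome, as a careful person would: the job done as asked, in the order asked, and still so for the second after the job is handed in, with the robot touching nothing.
It also fails if it takes over 50 s, if anything falls off the work surface, if the arm or the gripper's body presses on something with over 40 N, if the wrist force passes 120 N, or if a joint passes its speed limit or range.

## Robot

A 6-joint arm with a two-finger parallel gripper is mounted at the origin on the work surface. World frame = base frame: x ahead of the robot, y to its left, z up, the work surface at z = 0. Lengths are in mm, angles in rad, forces in N, time in s.
With the tool pointing down it reaches from about 375 to 975 mm from the base axis. Payload 3.8 kg.
Tool frame: the origin (TCP) lies between the finger pads; the fingertips stand bot.finger_overhang ahead of it and the grasp point (between the pads) lies 3 mm ahead of it (bot.finger_overhang is the distance from the TCP to the fingertips, in mm); y points along the fingers, z is the direction in which the jaws open and shut, and the axes are right-handed (so a half turn about y gives the same grasp; the last joint's range is limited). The gripper opens to 88 mm and grips with 3 to 60 N. Pads are 18 mm wide; open, the fingers measure 123 mm over their backs; the gripper's body (75 mm by 187 mm) begins 45 mm behind the grasp point.
Start: joints at [1.243, 0.264, 1.604, -0, 1.274, -0.037], TCP at [193.533, 646.655, 260.706] pointing down, gripper open.
Joint ranges: [-2.63, 2.63], [-0.94, 2.18], [0.31, 2.57], [-1.31, 4.45], [0, 2.66], [-2.55, 2.55]. Speed limits (rad/s): [2.57, 2.57, 3.14, 3.14, 3.14, 3.14].

## Interface

Orientations are given as a unit quaternion [x, y, z, w].
In Python, from plant import bot gives the robot as it stands.
- The arm moves only by the shell command python3 -m handwheel 'ROWS'. ROWS is JSON, a list of rows, each an object of numbers: "wx", "wy", "wz": the turn, a rotation vector about the tool's x, y, z in degrees; "tx", "ty", "tz": the shift along the tool's x, y, z in m; "jaw": the finger opening in m, from 0 to 0.0881. In form: [{"wx": .., "wy": .., "wz": .., "tx": .., "ty": .., "tz": .., "jaw": ..}, ...]. A call has 1 to 12 rows; each row is the pose to reach, as a shift and turn from the pose measured when the call began, along the tool's axes at that moment; what a row does not reach only later rows make up. A row lasts 1/12 s, in which the tool goes at most 41.7 mm and 7.16 degrees, less where a joint would pass 70% of its speed; a pose out of reach is approached as far as the arm can. A call with a gripper value outside its range is refused whole. The fingers move at their own pace and stop on an object; the grip force is fixed at half the most. Time passes only in rows, so rows that repeat a pose let the fingers close. It gives the time, the measured TCP pose, the force and the opening at its end, in the units of the state.
- bot.read_state(): the state, without advancing time (a new reading comes with each control period).
- bot.capture(name): name is "scene" or "top" or "wrist"; returns a dict with "color" (400x640x3 uint8, blue, green, red), "camera_matrix" (3x3 intrinsics, pixels), "cam_to_world" (4x4, takes a point from camera to world coordinates); the wrist camera has in their place "tool_from_camera" (4x4, takes a point from camera to tool coordinates, whose origin is the TCP and whose axes are the tool frame's). Camera axes: x right, y down, z forward; pixel columns grow to the right and rows downward; lengths in mm; the calibration is good to about 2 mm. A picture is of the moment at which its call begins: read the wrist's pose just before it. There is no depth.
- bot.close_job(): hands the job in, once; it reports no verdict.
The state is a dict: "clock": time; "q": joint angles; "dq": joint speeds; "joint_torque": joint torques, N m; "eef_pos": TCP position; "tcp_rot": TCP orientation; "ft_force": force on the tool from outside, world axes, zero at the start; "torque": the same for the moment, N m; "width": opening from 0.0 (shut) to 1.0 (fully open).
Only numpy, scipy, OpenCV 4.12 (cv2) and the standard library are available. Lean on these libraries where they do the work, as an engineer would, in place of code of your own. Each camera call takes 0.05 s, during which the arm holds its last target.

## Working session

There is one attempt and no reset: what is moved stays moved. The work goes in short steps, Python scripts to look and compute and a shell command to move; the robot and the scene stay as the last step left them, time stands still between calls to the robot, and variables do not carry over. Pictures are saved under pics/ and viewed, and the job is handed in when it is done.

```bash
ls; mkdir -p pics
python3 - <<'E'
from plant import bot
import cv2
s=bot.read_state();print({k:s[k] for k in('clock','eef_pos','tcp_rot','width','ft_force')},bot.finger_overhang)
for n in('scene','top'):
    c=bot.capture(n);cv2.imwrite(f'pics/{n}0.png',c['color']);print(c['camera_matrix'],c['cam_to_world'])
E
```

```text
pics
{'clock': 0.0, 'eef_pos': array([193.33917371, 646.06794658, 259.41771704]), 'tcp_rot': array([ 0.70039463, -0.10258704,  0.10231934, -0.69889485]), 'width': 1.0030538840899124, 'ft_force': array([ 0.70582344,  0.35022368, -0.36227151])} 22.0
[[402.06982753   0.         318.44430625]
 [  0.         402.06982753 193.74962684]
 [  0.           0.           1.        ]] [[-3.18688293e-01  5.72024252e-01 -7.55794964e-01  1.45977070e+03]
 [ 9.47607190e-01  1.73874683e-01 -2.67970537e-01  3.14185117e+02]
 [-2.18720364e-02 -8.01595815e-01 -5.97466119e-01  7.34935895e+02]
 [ 0.00000000e+00  0.00000000e+00  0.00000000e+00  1.00000000e+00]]
[[475.58355202   0.         318.32881302]
 [  0.         475.58355202 200.19284133]
 [  0.           0.           1.        ]] [[-1.81517790e-03 -9.85452301e-01  1.69942544e-01  3.56649579e+02]
 [-9.99775360e-01 -1.80034077e-03 -2.11184322e-02  2.06557524e+01]
 [ 2.11171621e-02 -1.69942702e-01 -9.85227661e-01  1.30790140e+03]
 [ 0.00000000e+00  0.00000000e+00  0.00000000e+00  1.00000000e+00]]
```

View pics/top0.png

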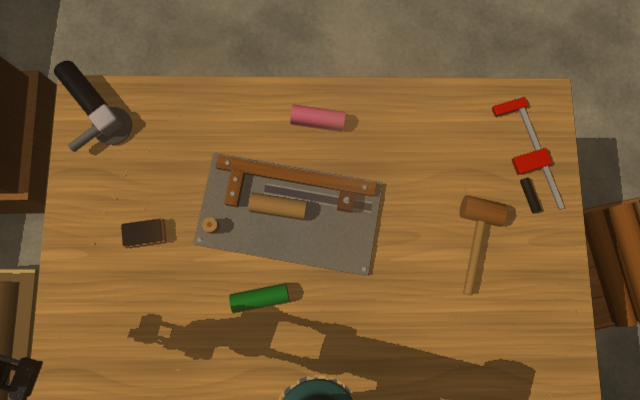

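View pics/scene0.png

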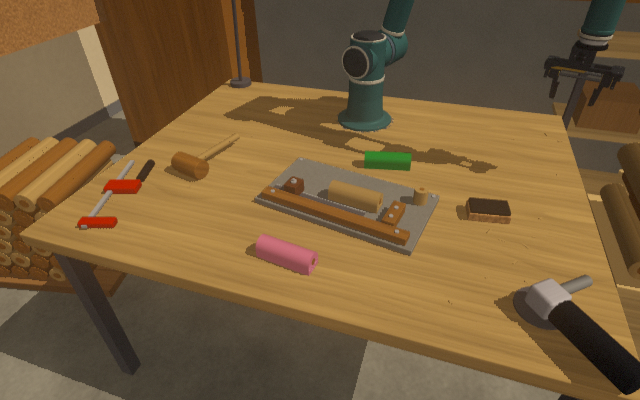

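Candidates in the top view are pink log (318,117), green log (260,298), pale log on the board (278,206) and round stub (210,225). The pale log between jaw (346,200) and end stop (233,188) is the blank. I'll check it in a close crop.

Run:
```python
import cv2
i=cv2.imread('pics/top0.png')[145:285,185:395]
i=cv2.resize(i,None,fx=3.8,fy=3.8,interpolation=cv2.INTER_CUBIC);print(i.shape)
cv2.imwrite('pics/crop0.png',i)
```

```text
(532, 798, 3)
```

View pics/crop0.png

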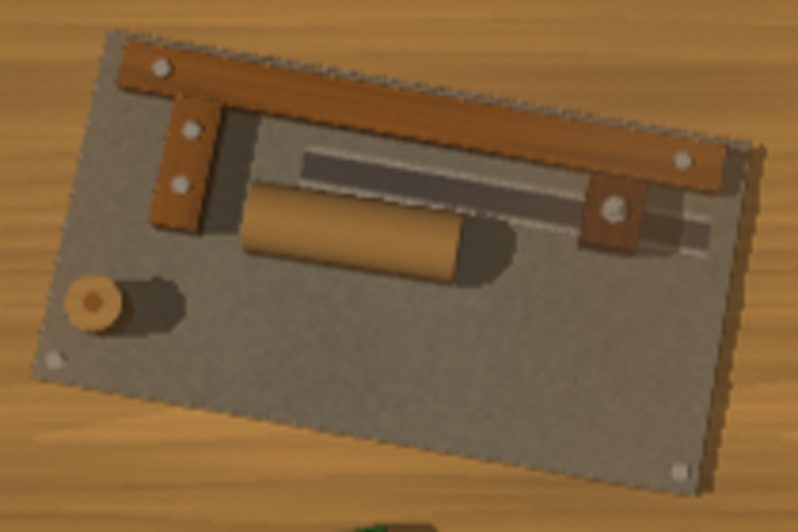

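```bash
cat > h.py <<'E'
import numpy as np,cv2
from scipy.optimize import least_squares
K=np.array([[475.58355202,0,318.32881302],[0,475.58355202,200.19284133],[0,0,1]])
T=np.array([[-1.81517790e-03,-9.85452301e-01,1.69942544e-01,3.56649579e+02],[-9.99775360e-01,-1.80034077e-03,-2.11184322e-02,2.06557524e+01],[2.11171621e-02,-1.69942702e-01,-9.85227661e-01,1.30790140e+03],[0,0,0,1]])
W=np.linalg.inv(T)
def proj(P):
    c=np.atleast_2d(P)@W[:3,:3].T+W[:3,3]; p=c@K.T; return p[:,:2]/p[:,2:]
def ray(uv,z):
    d=T[:3,:3]@np.linalg.solve(K,[uv[0],uv[1],1]); return T[:3,3]+d*(z-T[2,3])/d[2]
def cr(u,v): return np.array([(u+.5)/3.8-.5+185,(v+.5)/3.8-.5+145])
def pl(p,xy,z):
    c,s=np.cos(p[2]),np.sin(p[2]); xy=np.atleast_2d(xy)
    return np.c_[xy@np.array([[c,s],[-s,c]])+p[:2],np.full(len(xy),z)]
def inv(p,w):
    c,s=np.cos(p[2]),np.sin(p[2]); d=np.asarray(w)[:2]-p[:2]; return np.array([c*d[0]+s*d[1],-s*d[0]+c*d[1]])
E
python3 - <<'E'
from h import *
obs=np.array([cr(*a) for a in[(110,30),(750,145),(697,495),(33,378)]])
m=[(130,250),(130,-230),(-130,-230),(-130,250)]
r=least_squares(lambda p:(proj(pl(p,m,18))-obs).ravel(),[450,0,0]);J=r.x;print('jig',J,r.fun.round(1))
ob=np.array([cr(*a) for a in[(252,183),(461,213),(453,284),(243,250)]])
mb=[(25,75),(25,-75),(-25,-75),(-25,75)]
r=least_squares(lambda p:(proj(pl(p,mb,18+25))-ob).ravel(),[450,0,0]);B=r.x;print('blank',B,r.fun.round(1),'in jig',inv(J,B),B[2]-J[2])
# jaw bolt top at z 18+50
for n,uv,z in[('bolt',(614,207),68),('offcut',(93,303),63),('jawcorner outer near',(635,251),58),('jaw inner near',(580,246),58),('endstop near inner',(200,234),48),('endstop far?',(222,105),48),('fence end-in',(720,190),40)]:
    w=ray(cr(*uv),z);print(n,w.round(1),inv(J,w).round(1))
E
```

```text
jig [ 5.42423485e+02  6.28320758e+01 -1.75863132e-01] [-0.5 -0.2  0.8 -0.6  0.3  0.6 -0.6  0.1]
blank [ 5.59373484e+02  1.03850714e+02 -1.47493230e-01] [ 0.4 -0.1  0.4  0.1 -0.3 -0.4 -0.4  0.4] in jig [ 9.51202091 43.3515005 ] 0.02836990237333986
bolt [573.6 -79.8  68. ] [  55.6 -135. ]
offcut [506.6 280.4  63. ] [-73.4 208. ]
jawcorner outer near [544.1 -95.   58. ] [  29.2 -155.1]
jaw inner near [547.6 -56.5  58. ] [  25.9 -116.6]
endstop near inner [557.3 210.4  48. ] [-11.2 147.9]
endstop far? [650.3 197.3  48. ] [ 82.7 151.3]
fence end-in [ 591.  -158.2   40. ] [  86.5 -209.1]
```

The crop shows the pale blank lying near-parallel to the fence and clear of both jaw and stop. The jaw with its bolt is at crop (614,207), and the stub at (93,303) is clear. I'll write a helper that turns a jig target into tool-frame rows.

```bash
cat >> h.py <<'E'
from scipy.spatial.transform import Rotation as R
J=np.array([542.42,62.83,-.17586])
def go(x,y,z,pt=True):
    from plant import bot
    s=bot.read_state(); Rc=R.from_quat(s['tcp_rot']); m=Rc.as_matrix()
    if pt: print('clock',s['clock'],'pos',s['eef_pos'].round(1),'jig',inv(J,s['eef_pos']).round(1),'w',s['width'],'F',s['ft_force'].round(1)); print(m.round(3).tolist())
    jy=np.array([-np.sin(J[2]),np.cos(J[2]),0]); zz=jy if m[:,2]@jy>0 else -jy
    yy=np.array([0,0,-1.]); Rt=np.c_[np.cross(yy,zz),yy,zz]
    w=np.degrees((Rc.inv()*R.from_matrix(Rt)).as_rotvec())
    t=m.T@(pl(J,(x,y),z)[0]-s['eef_pos'])/1000
    print('w',w.round(2),'t',t.round(4)); return w,t
E
python3 -c "
from h import *
go(-65,43,200)"
```

```text
clock 0.1 pos [193.3 646.1 259.5] jig [-445.7  513.2] w 1.0006649018242566 F [ 0.6  0.  -0.2]
[[0.958, -0.001, 0.287], [-0.287, -0.002, 0.958], [-0.0, -1.0, -0.002]]
w [ 0.11 -6.58 -0.01] t [ 0.4321  0.0603 -0.4233]
```

```bash
python3 -m handwheel '[{"wx":0.1,"wy":-6.6,"wz":0,"tx":0.432,"ty":0.06,"tz":-0.423,"jaw":0.088},{"wx":0.1,"wy":-6.6,"wz":0,"tx":0.432,"ty":0.06,"tz":-0.423,"jaw":0.088},{"wx":0.1,"wy":-6.6,"wz":0,"tx":0.432,"ty":0.06,"tz":-0.423,"jaw":0.088},{"wx":0.1,"wy":-6.6,"wz":0,"tx":0.432,"ty":0.06,"tz":-0.423,"jaw":0.088},{"wx":0.1,"wy":-6.6,"wz":0,"tx":0.432,"ty":0.06,"tz":-0.423,"jaw":0.088},{"wx":0.1,"wy":-6.6,"wz":0,"tx":0.432,"ty":0.06,"tz":-0.423,"jaw":0.088},{"wx":0.1,"wy":-6.6,"wz":0,"tx":0.432,"ty":0.06,"tz":-0.423,"jaw":0.088},{"wx":0.1,"wy":-6.6,"wz":0,"tx":0.432,"ty":0.06,"tz":-0.423,"jaw":0.088},{"wx":0.1,"wy":-6.6,"wz":0,"tx":0.432,"ty":0.06,"tz":-0.423,"jaw":0.088},{"wx":0.1,"wy":-6.6,"wz":0,"tx":0.432,"ty":0.06,"tz":-0.423,"jaw":0.088},{"wx":0.1,"wy":-6.6,"wz":0,"tx":0.432,"ty":0.06,"tz":-0.423,"jaw":0.088},{"wx":0.1,"wy":-6.6,"wz":0,"tx":0.432,"ty":0.06,"tz":-0.423,"jaw":0.088}]'; python3 -c "
from h import *
go(-65,43,120)"
```

```text
clock: 1.1
eef_pos: [434.1, 209.0, 210.7]
tcp_rot: [0.704, -0.062, 0.062, -0.704]
ft_force: [0.1, 0.9, -0.9]
width: 0.996
clock 1.1 pos [434.1 209.  210.7] jig [-132.2  125. ] w 0.995685028042112 F [ 0.1  0.9 -0.9]
[[0.985, -0.0, 0.175], [-0.175, -0.0, 0.985], [-0.0, -1.0, -0.0]]
w [ 0.02  0.03 -0.02] t [ 0.0672  0.0907 -0.082 ]
```

```bash
python3 -m handwheel '[{"wx":0,"wy":0,"wz":0,"tx":0.067,"ty":0,"tz":-0.082,"jaw":0.088},{"wx":0,"wy":0,"wz":0,"tx":0.067,"ty":0,"tz":-0.082,"jaw":0.088},{"wx":0,"wy":0,"wz":0,"tx":0.067,"ty":0.09,"tz":-0.082,"jaw":0.088},{"wx":0,"wy":0,"wz":0,"tx":0.067,"ty":0.09,"tz":-0.082,"jaw":0.088},{"wx":0,"wy":0,"wz":0,"tx":0.067,"ty":0.09,"tz":-0.082,"jaw":0.088},{"wx":0,"wy":0,"wz":0,"tx":0.067,"ty":0.09,"tz":-0.082,"jaw":0.088},{"wx":0,"wy":0,"wz":0,"tx":0.067,"ty":0.09,"tz":-0.082,"jaw":0.088}]'
python3 - <<'E'
from h import *
from plant import bot
go(-65,43,48)
c=bot.capture('wrist');cv2.imwrite('pics/wrist1.png',c['color'])
c=bot.capture('scene');cv2.imwrite('pics/scene1.png',cv2.resize(c['color'][120:280,220:480],None,fx=3,fy=3))
E
```

```text
clock: 1.68
eef_pos: [485.2, 116.9, 120.6]
tcp_rot: [0.705, -0.063, 0.061, -0.704]
ft_force: [-0.6, 0.5, -0.0]
width: 1.0
clock 1.6833 pos [485.2 116.9 120.6] jig [-65.8  43.2] w 0.9995982491751083 F [-0.6  0.5 -0. ]
[[0.985, -0.002, 0.175], [-0.175, -0.0, 0.985], [-0.002, -1.0, -0.001]]
w [ 0.04  0.02 -0.13] t [ 0.001   0.0726 -0.0001]
```

View pics/wrist1.png

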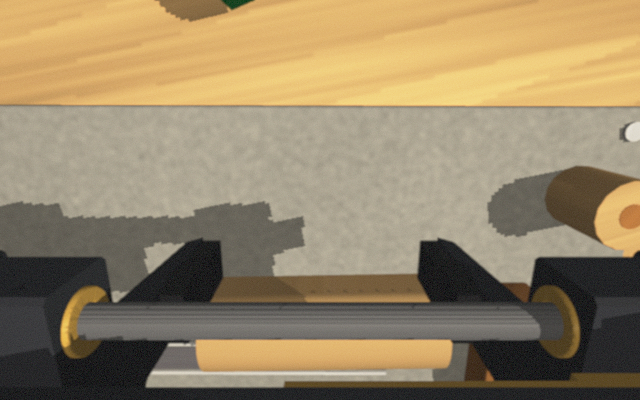

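View pics/scene1.png

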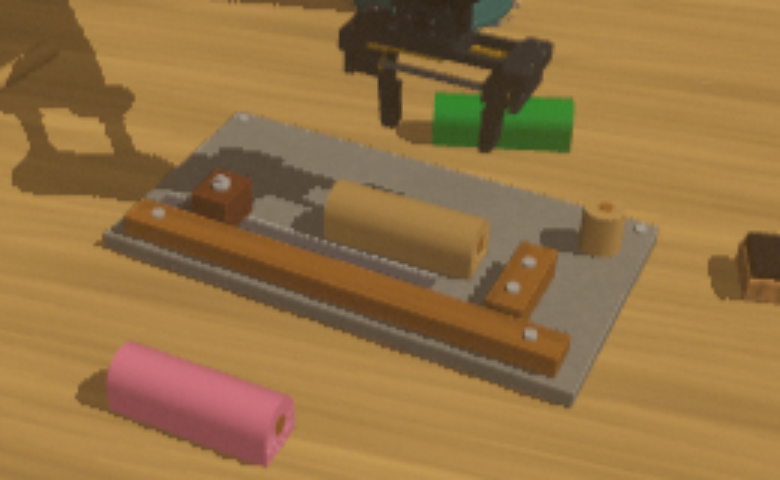

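The wrist view shows the board edge level at row 106, so the tool is square to the jig. The stub at (600,205) is clear of the right finger at (430,270). The scene view shows both fingers over the board on the blank's near side. Descending.

```bash
python3 -m handwheel '[{"wx":0,"wy":0,"wz":-0.1,"tx":0.001,"ty":0.04,"tz":0,"jaw":0.088},{"wx":0,"wy":0,"wz":-0.1,"tx":0.001,"ty":0.06,"tz":0,"jaw":0.088},{"wx":0,"wy":0,"wz":-0.1,"tx":0.001,"ty":0.073,"tz":0,"jaw":0.088},{"wx":0,"wy":0,"wz":-0.1,"tx":0.001,"ty":0.073,"tz":0,"jaw":0.088},{"wx":0,"wy":0,"wz":-0.1,"tx":0.001,"ty":0.073,"tz":0,"jaw":0.088}]'; python3 -c "
from h import *
go(15,43,47)"
```

```text
clock: 2.2
eef_pos: [489.0, 118.6, 51.2]
tcp_rot: [-0.704, 0.059, -0.063, 0.705]
ft_force: [-0.1, -0.4, -0.8]
width: 1.002
clock 2.2 pos [489.  118.6  51.2] jig [-62.4  45.5] w 1.0019112502877208 F [-0.1 -0.4 -0.8]
[[0.985, 0.006, 0.172], [-0.172, 0.001, 0.985], [0.006, -1.0, 0.002]]
w [-0.1   0.17  0.33] t [ 0.0774  0.0046 -0.0028]
```

```bash
python3 -m handwheel '[{"wx":0,"wy":0.2,"wz":0.3,"tx":0.008,"ty":0.004,"tz":-0.002,"jaw":0.088},{"wx":0,"wy":0.2,"wz":0.3,"tx":0.016,"ty":0.004,"tz":-0.003,"jaw":0.088},{"wx":0,"wy":0.2,"wz":0.3,"tx":0.022,"ty":0.004,"tz":-0.003,"jaw":0.088},{"wx":0,"wy":0.2,"wz":0.3,"tx":0.028,"ty":0.004,"tz":-0.003,"jaw":0.088},{"wx":0,"wy":0.2,"wz":0.3,"tx":0.033,"ty":0.004,"tz":-0.003,"jaw":0.088},{"wx":0,"wy":0.2,"wz":0.3,"tx":0.038,"ty":0.004,"tz":-0.003,"jaw":0.088},{"wx":0,"wy":0.2,"wz":0.3,"tx":0.043,"ty":0.004,"tz":-0.003,"jaw":0.088},{"wx":0,"wy":0.2,"wz":0.3,"tx":0.048,"ty":0.004,"tz":-0.003,"jaw":0.088},{"wx":0,"wy":0.2,"wz":0.3,"tx":0.053,"ty":0.004,"tz":-0.003,"jaw":0.088},{"wx":0,"wy":0.2,"wz":0.3,"tx":0.058,"ty":0.004,"tz":-0.003,"jaw":0.088},{"wx":0,"wy":0.2,"wz":0.3,"tx":0.063,"ty":0.004,"tz":-0.003,"jaw":0.088},{"wx":0,"wy":0.2,"wz":0.3,"tx":0.068,"ty":0.004,"tz":-0.003,"jaw":0.088}]'
python3 - <<'E'
from h import *
from plant import bot
go(26,43,47)
c=bot.capture('top');cv2.imwrite('pics/top2.png',cv2.resize(c['color'][145:285,185:395],None,fx=3.8,fy=3.8))
c=bot.capture('scene');cv2.imwrite('pics/scene2.png',cv2.resize(c['color'][120:280,220:480],None,fx=3,fy=3))
E
```

```text
clock: 3.2
eef_pos: [555.8, 103.8, 47.2]
tcp_rot: [-0.704, 0.062, -0.062, 0.705]
ft_force: [-0.4, -0.3, -1.0]
width: 0.994
clock 3.2 pos [555.8 103.8  47.2] jig [ 6.  42.7] w 0.993579804293415 F [-0.4 -0.3 -1. ]
[[0.984, 0.001, 0.175], [-0.175, 0.001, 0.984], [0.0, -1.0, 0.002]]
w [-0.09 -0.03  0.02] t [0.02   0.0002 0.0003]
```

View pics/scene2.png

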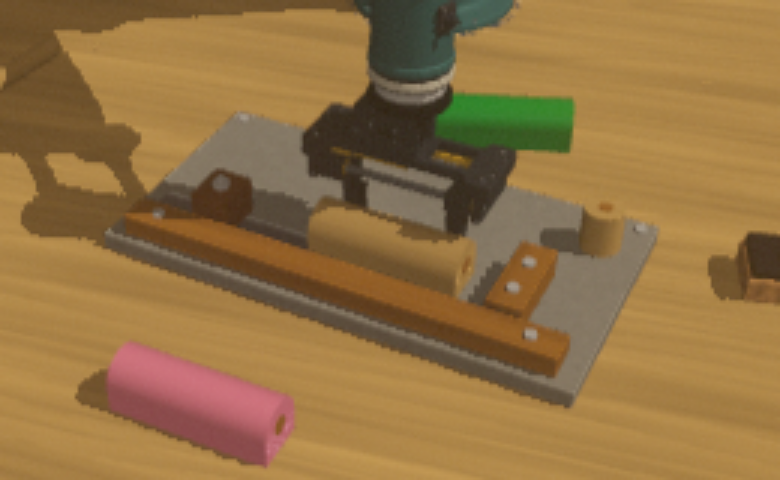

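View pics/top2.png

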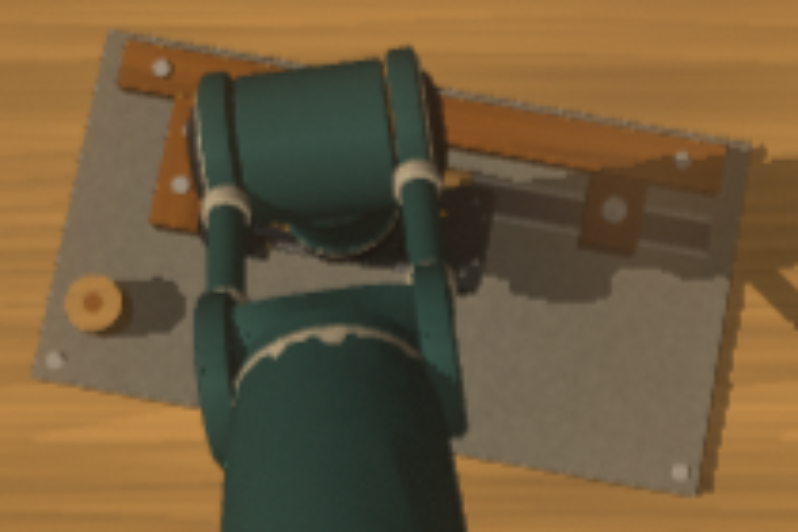

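The scene view shows the blank upright and being pushed square, with its end face at (465,268) and a small gap left to the fence. The top view is blocked by the arm. I'll continue slowly.

```bash
python3 -m handwheel '[{"wx":0,"wy":0,"wz":0,"tx":0.004,"ty":0,"tz":0,"jaw":0.088},{"wx":0,"wy":0,"wz":0,"tx":0.007,"ty":0,"tz":0,"jaw":0.088},{"wx":0,"wy":0,"wz":0,"tx":0.01,"ty":0,"tz":0,"jaw":0.088},{"wx":0,"wy":0,"wz":0,"tx":0.013,"ty":0,"tz":0,"jaw":0.088},{"wx":0,"wy":0,"wz":0,"tx":0.015,"ty":0,"tz":0,"jaw":0.088},{"wx":0,"wy":0,"wz":0,"tx":0.017,"ty":0,"tz":0,"jaw":0.088}]'; python3 -c "
from h import *
go(26,43,47)"
```

```text
clock: 3.8
eef_pos: [573.3, 100.9, 47.7]
tcp_rot: [-0.704, 0.062, -0.063, 0.705]
ft_force: [-8.4, 1.6, 5.3]
width: 0.997
clock 3.8 pos [573.3 100.9  47.7] jig [23.8 42.9] w 0.9965986992928381 F [-8.4  1.6  5.3]
[[0.984, 0.001, 0.176], [-0.176, 0.002, 0.984], [0.001, -1.0, 0.002]]
w [-0.12 -0.06  0.06] t [0.0022 0.0007 0.0001]
```

```bash
python3 -m handwheel '[{"wx":0,"wy":0,"wz":0,"tx":0.001,"ty":0,"tz":0,"jaw":0.088},{"wx":0,"wy":0,"wz":0,"tx":0.001,"ty":0,"tz":0,"jaw":0.088},{"wx":0,"wy":0,"wz":0,"tx":0.001,"ty":0,"tz":0,"jaw":0.088}]'
python3 - <<'E'
from h import *
from plant import bot
go(26,43,47)
c=bot.capture('scene');cv2.imwrite('pics/scene3.png',cv2.resize(c['color'][160:260,250:410],None,fx=5,fy=5,interpolation=2))
E
```

```text
clock: 4.05
eef_pos: [573.3, 100.9, 47.6]
tcp_rot: [-0.704, 0.063, -0.062, 0.705]
ft_force: [-5.2, 1.8, 3.4]
width: 0.998
clock 4.05 pos [573.3 100.9  47.6] jig [23.8 42.9] w 0.9978438101323714 F [-5.2  1.8  3.4]
[[0.984, -0.001, 0.176], [-0.176, 0.002, 0.984], [-0.001, -1.0, 0.002]]
w [-0.1  -0.09 -0.07] t [0.0022 0.0006 0.0001]
```

View pics/scene3.png

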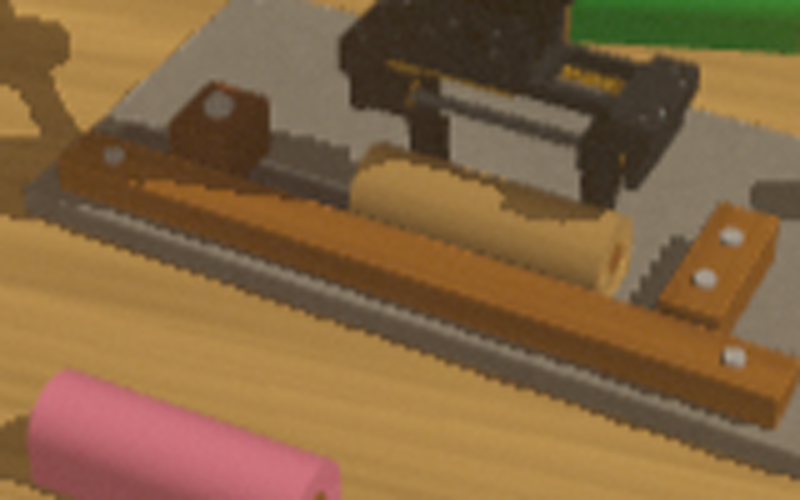

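The blank stands against the fence along its whole length, ends at about (365,195) and (610,285). I'll press a little harder to confirm it has stopped there.

```bash
python3 -m handwheel '[{"wx":0,"wy":0,"wz":0,"tx":0.002,"ty":0,"tz":0,"jaw":0.088},{"wx":0,"wy":0,"wz":0,"tx":0.003,"ty":0,"tz":0,"jaw":0.088},{"wx":0,"wy":0,"wz":0,"tx":0.003,"ty":0,"tz":0,"jaw":0.088}]'; python3 -c "
from h import *
go(-20,43,47)"
```

```text
clock: 4.35
eef_pos: [573.4, 100.8, 47.3]
tcp_rot: [-0.704, 0.065, -0.06, 0.705]
ft_force: [-10.7, 2.2, 7.1]
width: 0.999
clock 4.35 pos [573.4 100.8  47.3] jig [23.9 42.8] w 0.9986063863618343 F [-10.7   2.2   7.1]
[[0.984, -0.007, 0.177], [-0.177, 0.002, 0.984], [-0.008, -1.0, 0.001]]
w [-0.07 -0.1  -0.43] t [-0.0439  0.0007  0.0001]
```

Firm stop. Now back off along -x, then raise.

```bash
python3 -m handwheel '[{"wx":0,"wy":0,"wz":-0.4,"tx":-0.01,"ty":0,"tz":0,"jaw":0.088},{"wx":0,"wy":0,"wz":-0.4,"tx":-0.03,"ty":0,"tz":0,"jaw":0.088},{"wx":0,"wy":0,"wz":-0.4,"tx":-0.05,"ty":0,"tz":0,"jaw":0.088},{"wx":0,"wy":0,"wz":-0.4,"tx":-0.06,"ty":-0.02,"tz":0,"jaw":0.088},{"wx":0,"wy":0,"wz":-0.4,"tx":-0.06,"ty":-0.05,"tz":0,"jaw":0},{"wx":0,"wy":0,"wz":-0.4,"tx":-0.06,"ty":-0.08,"tz":0,"jaw":0},{"wx":0,"wy":0,"wz":-0.4,"tx":-0.06,"ty":-0.09,"tz":-0.04,"jaw":0},{"wx":0,"wy":0,"wz":-0.4,"tx":-0.06,"ty":-0.09,"tz":-0.08,"jaw":0},{"wx":0,"wy":0,"wz":-0.4,"tx":-0.06,"ty":-0.09,"tz":-0.12,"jaw":0},{"wx":0,"wy":0,"wz":-0.4,"tx":-0.06,"ty":-0.09,"tz":-0.16,"jaw":0},{"wx":0,"wy":0,"wz":-0.4,"tx":-0.06,"ty":-0.09,"tz":-0.2,"jaw":0},{"wx":0,"wy":0,"wz":-0.4,"tx":-0.06,"ty":-0.09,"tz":-0.24,"jaw":0}]'
python3 - <<'E'
from h import *
from plant import bot
go(55,-200,140)
c=bot.capture('top');cv2.imwrite('pics/top4.png',cv2.resize(c['color'][145:285,185:395],None,fx=3.8,fy=3.8,interpolation=2))
c=bot.capture('scene');cv2.imwrite('pics/scene4.png',cv2.resize(c['color'][160:260,250:410],None,fx=5,fy=5,interpolation=2))
E
```

```text
clock: 5.35
eef_pos: [472.9, -127.2, 138.4]
tcp_rot: [-0.704, 0.061, -0.063, 0.704]
ft_force: [-0.1, -0.6, -0.0]
width: 0.418
clock 5.35 pos [ 472.9 -127.2  138.4] jig [ -35.2 -199.2] w 0.4179155832413519 F [-0.1 -0.6 -0. ]
[[0.984, 0.003, 0.176], [-0.176, -0.0, 0.984], [0.003, -1.0, 0.0]]
w [-0.01 -0.06  0.16] t [ 0.0902 -0.0014 -0.0007]
```

View pics/top4.png

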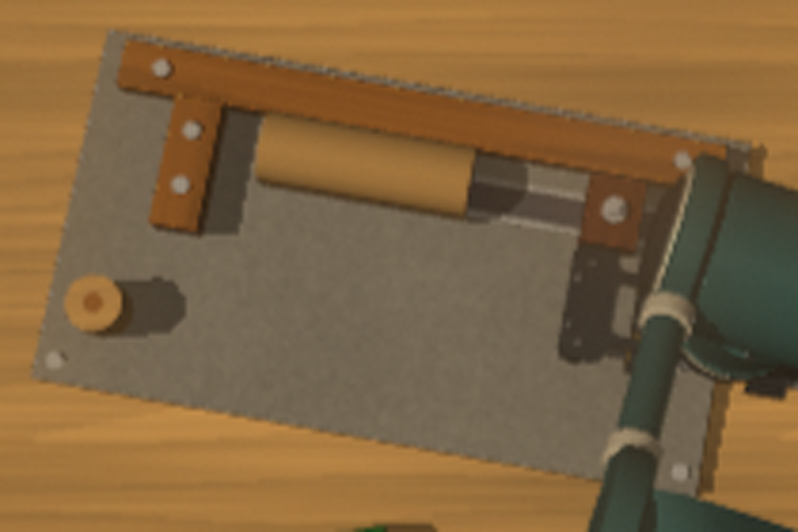

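View pics/scene4.png

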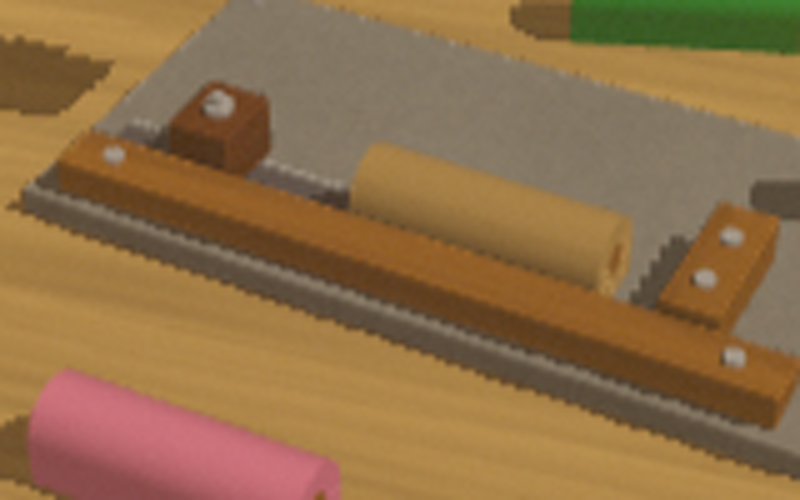

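Blank lies along the fence: near edge runs (257,183) to (468,216), and the jaw is untouched. I'll check its angle to the fence with a sub-pixel edge fit.

```bash
cat > edge.py <<'E'
from h import *
def edge(y0,y1):
    from plant import bot
    g=bot.capture('top')['color'].astype(float)
    r=g[:,:,2]-g[:,:,0]
    # sample along jig x across near base edge; find half-level crossing of redness
    for nm,xs,z,lo in(('near',np.arange(5,60,.5),18,1),):
        out=[]
        for y in np.arange(y0+8,y1-7,6):
            p=proj(pl(J,np.c_[xs,np.full(len(xs),y)],z)).astype(np.float32)
            v=cv2.remap(r.astype(np.float32),p[:,:1],p[:,1:],cv2.INTER_LINEAR).ravel()
            a,b=v[:15].mean(),v[-15:].mean(); h=(a+b)/2; i=np.argmax(v>h); out.append((y,xs[i]))
        out=np.array(out);f=np.polyfit(out[:,0],out[:,1],1,w=None);print(nm,'slope',f[0],'x at mid',np.polyval(f,(y0+y1)/2),out[:,1])
    # fence near face reference over clear part, z=40
    xs=np.arange(70,100,.5);out=[]
    for y in np.arange(-100,-45,5) if y0>-45 else np.arange(-200,-150,5):
        p=proj(pl(J,np.c_[xs,np.full(len(xs),y)],18)).astype(np.float32)
        v=cv2.remap(r.astype(np.float32),p[:,:1],p[:,1:],cv2.INTER_LINEAR).ravel()
        h=(v[:10].mean()+v[-10:].mean())/2; out.append(xs[np.argmax(v>h)])
    print('fence ref',out)
    for e,ys in(('end+',np.arange(y1-20,y1+30,.5)),('end-',np.arange(y0-20,y0+20,.5))):
        for x in(48,60,70):
            p=proj(pl(J,np.c_[np.full(len(ys),x),ys],55)).astype(np.float32)
            v=cv2.remap(r.astype(np.float32),p[:,:1],p[:,1:],cv2.INTER_LINEAR).ravel();d=np.gradient(v);i=np.argmax(abs(d));print(e,x,ys[i],end=' ')
    print()
    # board near edge slope
    xs=np.arange(-145,-115,.5);o=[]
    Y=np.arange(-100,240,10)
    for y in Y:
        p=proj(pl(J,np.c_[xs,np.full(len(xs),y)],18)).astype(np.float32)
        v=cv2.remap(r.astype(np.float32),p[:,:1],p[:,1:],cv2.INTER_LINEAR).ravel();o.append(xs[np.argmax(v<(v[:10].mean()+v[-10:].mean())/2)])
    print('board near edge slope,x',np.polyfit(Y,o,1))
E
python3 -c "
from edge import *
edge(-32,118)"
```

```text
near slope -0.0006587615283267932 x at mid 41.56455862977603 [41.5 41.5 42.  41.5 41.5 41.5 41.5 41.5 41.5 41.5 42.  41.5 41.5 42.
 41.5 41.5 41.5 41.5 41.5 41.5 41.5 41.5 41.5]
fence ref [np.float64(88.5), np.float64(89.5), np.float64(89.5), np.float64(88.5), np.float64(89.5), np.float64(89.5), np.float64(89.0), np.float64(89.0), np.float64(89.5), np.float64(89.0), np.float64(89.0)]
end+ 48 118.5 end+ 60 119.5 end+ 70 118.5 end- 48 -32.0 end- 60 -33.0 end- 70 -31.5 
board near edge slope,x [ 6.56990069e-04 -1.29895646e+02]
```

Parallel to within 0.001 rad. Now to the back of the jaw with fingers shut.

```bash
python3 -m handwheel '[{"wx":0,"wy":0,"wz":0,"tx":0.04,"ty":0,"tz":-0.002,"jaw":0},{"wx":0,"wy":0,"wz":0,"tx":0.08,"ty":0,"tz":-0.002,"jaw":0},{"wx":0,"wy":0,"wz":0,"tx":0.09,"ty":0,"tz":-0.002,"jaw":0},{"wx":0,"wy":0,"wz":0,"tx":0.09,"ty":0,"tz":-0.002,"jaw":0},{"wx":0,"wy":0,"wz":0,"tx":0.09,"ty":0.03,"tz":-0.002,"jaw":0},{"wx":0,"wy":0,"wz":0,"tx":0.09,"ty":0.06,"tz":-0.002,"jaw":0},{"wx":0,"wy":0,"wz":0,"tx":0.09,"ty":0.08,"tz":-0.002,"jaw":0},{"wx":0,"wy":0,"wz":0,"tx":0.09,"ty":0.091,"tz":-0.002,"jaw":0},{"wx":0,"wy":0,"wz":0,"tx":0.09,"ty":0.091,"tz":-0.002,"jaw":0},{"wx":0,"wy":0,"wz":0,"tx":0.09,"ty":0.091,"tz":-0.002,"jaw":0}]'
python3 - <<'E'
from h import *
from plant import bot
go(55,-70,48)
c=bot.capture('scene');cv2.imwrite('pics/scene5.png',cv2.resize(c['color'][140:260,220:410],None,fx=4,fy=4,interpolation=2))
E
```

```text
clock: 6.33
eef_pos: [560.7, -145.4, 47.2]
tcp_rot: [-0.704, 0.064, -0.065, 0.704]
ft_force: [0.2, 0.1, 0.8]
width: 0.005
clock 6.3333 pos [ 560.7 -145.4   47.2] jig [  54.4 -201.8] w 0.004554013957130254 F [0.2 0.1 0.8]
[[0.983, 0.001, 0.181], [-0.181, 0.0, 0.983], [0.001, -1.0, 0.001]]
w [-0.03 -0.35  0.04] t [-0.0002 -0.0007  0.1318]
```

View pics/scene5.png

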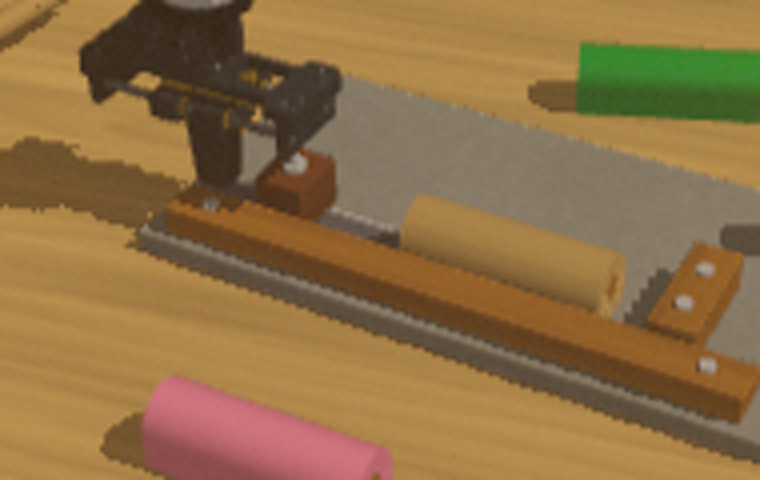

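The closed fingers stand behind the jaw, clear of it and the bolt. Push it along +y.

```bash
python3 -m handwheel '[{"wx":0,"wy":-0.3,"wz":0,"tx":0,"ty":0,"tz":0.01,"jaw":0},{"wx":0,"wy":-0.3,"wz":0,"tx":0,"ty":0,"tz":0.02,"jaw":0},{"wx":0,"wy":-0.3,"wz":0,"tx":0,"ty":0,"tz":0.028,"jaw":0},{"wx":0,"wy":-0.3,"wz":0,"tx":0,"ty":0,"tz":0.036,"jaw":0},{"wx":0,"wy":-0.3,"wz":0,"tx":0,"ty":0,"tz":0.044,"jaw":0},{"wx":0,"wy":-0.3,"wz":0,"tx":0,"ty":0,"tz":0.052,"jaw":0},{"wx":0,"wy":-0.3,"wz":0,"tx":0,"ty":0,"tz":0.06,"jaw":0},{"wx":0,"wy":-0.3,"wz":0,"tx":0,"ty":0,"tz":0.068,"jaw":0},{"wx":0,"wy":-0.3,"wz":0,"tx":0,"ty":0,"tz":0.076,"jaw":0},{"wx":0,"wy":-0.3,"wz":0,"tx":0,"ty":0,"tz":0.084,"jaw":0},{"wx":0,"wy":-0.3,"wz":0,"tx":0,"ty":0,"tz":0.092,"jaw":0},{"wx":0,"wy":-0.3,"wz":0,"tx":0,"ty":0,"tz":0.099,"jaw":0}]'
python3 - <<'E'
from h import *
from plant import bot
go(55,-57,48)
c=bot.capture('scene');cv2.imwrite('pics/scene6.png',cv2.resize(c['color'][140:260,220:410],None,fx=4,fy=4,interpolation=2))
E
```

```text
clock: 7.38
eef_pos: [580.0, -47.7, 48.4]
tcp_rot: [0.704, -0.061, 0.064, -0.704]
ft_force: [1.6, -3.5, 2.6]
width: 0.007
clock 7.3833 pos [580.  -47.7  48.4] jig [  56.3 -102.3] w 0.007133027506099576 F [ 1.6 -3.5  2.6]
[[0.984, 0.003, 0.176], [-0.176, -0.0, 0.984], [0.003, -1.0, 0.0]]
w [-0.02 -0.06  0.19] t [-0.0014  0.0004  0.0453]
```

View pics/scene6.png

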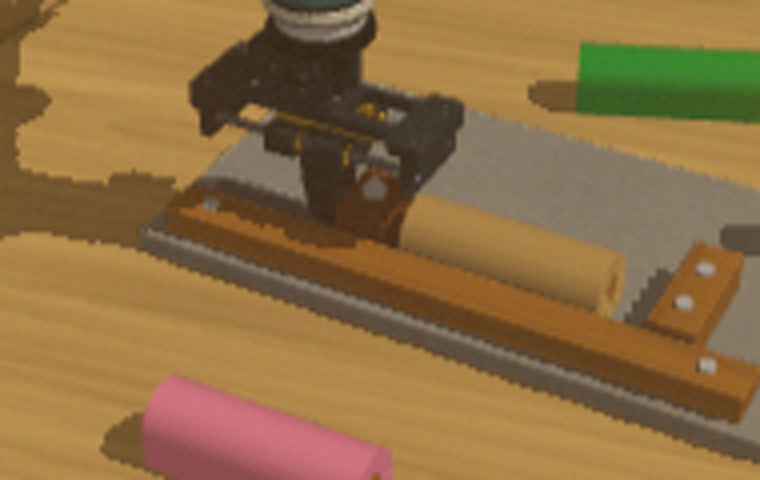

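The jaw's inner face at (400,230) is about to meet the blank's end at (405,225). Slower from here.

```bash
python3 -m handwheel '[{"wx":0,"wy":0,"wz":0.2,"tx":-0.001,"ty":0,"tz":0.004,"jaw":0},{"wx":0,"wy":0,"wz":0.2,"tx":-0.001,"ty":0,"tz":0.008,"jaw":0},{"wx":0,"wy":0,"wz":0.2,"tx":-0.001,"ty":0,"tz":0.012,"jaw":0},{"wx":0,"wy":0,"wz":0.2,"tx":-0.001,"ty":0,"tz":0.016,"jaw":0},{"wx":0,"wy":0,"wz":0.2,"tx":-0.001,"ty":0,"tz":0.02,"jaw":0},{"wx":0,"wy":0,"wz":0.2,"tx":-0.001,"ty":0,"tz":0.024,"jaw":0},{"wx":0,"wy":0,"wz":0.2,"tx":-0.001,"ty":0,"tz":0.027,"jaw":0},{"wx":0,"wy":0,"wz":0.2,"tx":-0.001,"ty":0,"tz":0.03,"jaw":0},{"wx":0,"wy":0,"wz":0.2,"tx":-0.001,"ty":0,"tz":0.033,"jaw":0},{"wx":0,"wy":0,"wz":0.2,"tx":-0.001,"ty":0,"tz":0.036,"jaw":0},{"wx":0,"wy":0,"wz":0.2,"tx":-0.001,"ty":0,"tz":0.038,"jaw":0}]'
python3 - <<'E'
from h import *
from plant import bot
go(55,-57,48)
c=bot.capture('scene');cv2.imwrite('pics/scene7.png',cv2.resize(c['color'][140:260,220:410],None,fx=4,fy=4,interpolation=2))
E
```

```text
clock: 8.35
eef_pos: [585.5, -8.8, 48.1]
tcp_rot: [-0.704, 0.063, -0.062, 0.705]
ft_force: [0.6, -4.1, -2.1]
width: -0.0
clock 8.35 pos [585.5  -8.8  48.1] jig [ 55.  -62.9] w -0.0004681951144257597 F [ 0.6 -4.1 -2.1]
[[0.984, -0.001, 0.176], [-0.176, 0.001, 0.984], [-0.001, -1.0, 0.001]]
w [-0.06 -0.04 -0.05] t [0.     0.0001 0.0059]
```

View pics/scene7.png

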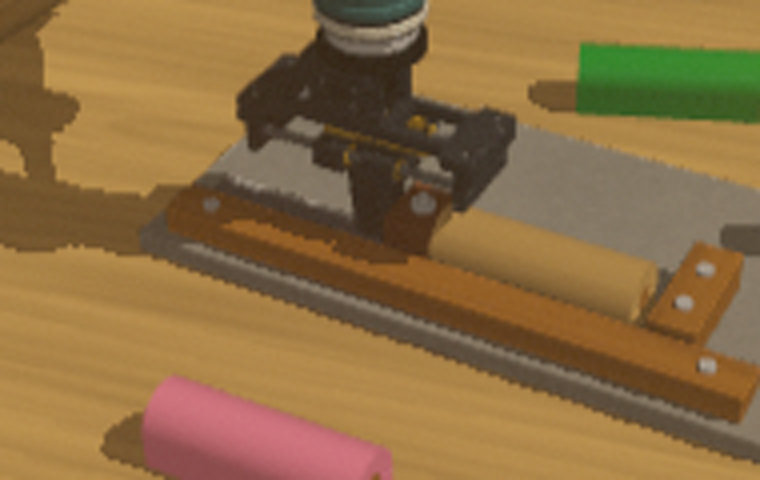

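The blank has a gap of roughly 10 mm left to the stop, from (650,295) to (665,305). Continuing.

```bash
python3 -m handwheel '[{"wx":0,"wy":0,"wz":0,"tx":0,"ty":0,"tz":0.003,"jaw":0},{"wx":0,"wy":0,"wz":0,"tx":0,"ty":0,"tz":0.005,"jaw":0},{"wx":0,"wy":0,"wz":0,"tx":0,"ty":0,"tz":0.007,"jaw":0},{"wx":0,"wy":0,"wz":0,"tx":0,"ty":0,"tz":0.009,"jaw":0},{"wx":0,"wy":0,"wz":0,"tx":0,"ty":0,"tz":0.01,"jaw":0}]'; python3 -c "
from h import *
go(55,-50,48)"
```

```text
clock: 8.82
eef_pos: [587.4, 1.4, 48.2]
tcp_rot: [-0.704, 0.063, -0.062, 0.705]
ft_force: [0.6, -9.6, -0.7]
width: 0.007
clock 8.8167 pos [587.4   1.4  48.2] jig [ 55.  -52.6] w 0.00728725035714166 F [ 0.6 -9.6 -0.7]
[[0.985, -0.001, 0.175], [-0.175, 0.001, 0.985], [-0.001, -1.0, 0.001]]
w [-0.05 -0.02 -0.05] t [0.     0.0002 0.0026]
```

```bash
python3 -m handwheel '[{"wx":0,"wy":0,"wz":0,"tx":0,"ty":0,"tz":0.002,"jaw":0},{"wx":0,"wy":0,"wz":0,"tx":0,"ty":0,"tz":0.003,"jaw":0},{"wx":0,"wy":0,"wz":0,"tx":0,"ty":0,"tz":0.003,"jaw":0}]'
python3 - <<'E'
from h import *
from plant import bot
go(55,-50,48)
c=bot.capture('scene');cv2.imwrite('pics/scene8.png',cv2.resize(c['color'][170:250,300:420],None,fx=6,fy=6,interpolation=2))
E
```

```text
clock: 9.07
eef_pos: [587.4, 1.5, 48.2]
tcp_rot: [0.706, -0.062, 0.061, -0.703]
ft_force: [-1.7, -16.8, 0.3]
width: 0.004
clock 9.0667 pos [587.4   1.5  48.2] jig [ 55.  -52.5] w 0.004335121557951063 F [ -1.7 -16.8   0.3]
[[0.985, -0.002, 0.174], [-0.174, -0.004, 0.985], [-0.001, -1.0, -0.004]]
w [ 0.22  0.07 -0.07] t [0.     0.0002 0.0025]
```

View pics/scene8.png

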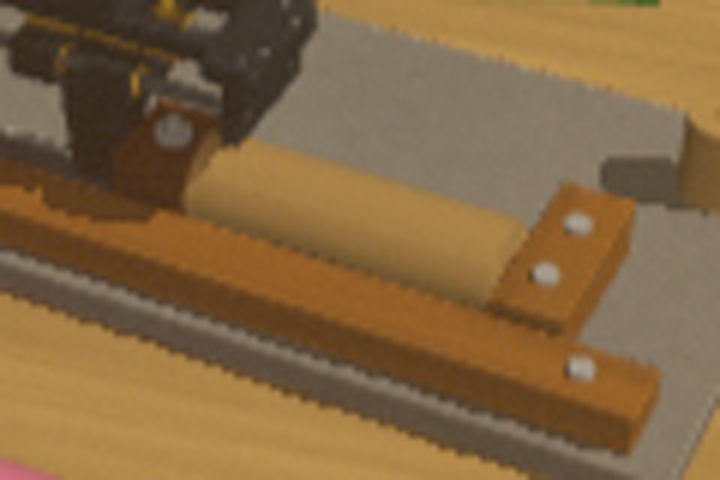

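Force rises to 17 N with no motion, and the blank's end touches the stop at (505,280), so it is trapped. Backing straight off along -y, then raising and stepping aside.

```bash
python3 -m handwheel '[{"wx":0,"wy":0,"wz":0,"tx":0,"ty":0,"tz":-0.005,"jaw":0},{"wx":0,"wy":0,"wz":0,"tx":0,"ty":0,"tz":-0.02,"jaw":0},{"wx":0,"wy":0,"wz":0,"tx":0,"ty":0,"tz":-0.05,"jaw":0},{"wx":0,"wy":0,"wz":0,"tx":0,"ty":0,"tz":-0.07,"jaw":0},{"wx":0,"wy":0,"wz":0,"tx":0,"ty":-0.03,"tz":-0.08,"jaw":0},{"wx":0,"wy":0,"wz":0,"tx":0,"ty":-0.07,"tz":-0.08,"jaw":0},{"wx":0,"wy":0,"wz":0,"tx":-0.02,"ty":-0.11,"tz":-0.1,"jaw":0},{"wx":0,"wy":0,"wz":0,"tx":-0.04,"ty":-0.14,"tz":-0.13,"jaw":0},{"wx":0,"wy":0,"wz":0,"tx":-0.06,"ty":-0.15,"tz":-0.17,"jaw":0},{"wx":0,"wy":0,"wz":0,"tx":-0.06,"ty":-0.15,"tz":-0.2,"jaw":0},{"wx":0,"wy":0,"wz":0,"tx":-0.06,"ty":-0.15,"tz":-0.2,"jaw":0}]'
python3 - <<'E'
from h import *
from edge import edge
from plant import bot
go(55,-50,48)
c=bot.capture('top');cv2.imwrite('pics/top9.png',cv2.resize(c['color'][145:285,185:395],None,fx=3.8,fy=3.8,interpolation=2))
c=bot.capture('scene');cv2.imwrite('pics/scene9.png',cv2.resize(c['color'][170:250,300:420],None,fx=6,fy=6,interpolation=2))
edge(0,150)
E
```

```text
clock: 10.03
eef_pos: [492.9, -188.7, 201.9]
tcp_rot: [0.706, -0.062, 0.064, -0.702]
ft_force: [1.1, -0.3, 0.6]
width: 0.006
clock 10.0333 pos [ 492.9 -188.7  201.9] jig [  -4.8 -256.3] w 0.005902117307855511 F [ 1.1 -0.3  0.6]
[[0.984, 0.002, 0.178], [-0.178, -0.006, 0.984], [0.003, -1.0, -0.006]]
w [ 0.34 -0.15  0.17] t [0.0588 0.1528 0.2074]
near slope -0.0020586297760210688 x at mid 41.45446310935442 [41.5 41.5 41.5 41.5 41.5 41.5 41.5 41.5 41.5 41.5 41.5 41.5 41.5 41.5
 41.5 41.5 42.  41.5 41.5 41.5 41.  41.  41. ]
fence ref [np.float64(88.5), np.float64(90.0), np.float64(89.5), np.float64(88.5), np.float64(89.5), np.float64(89.5), np.float64(89.0), np.float64(89.0), np.float64(89.5), np.float64(89.0), np.float64(89.0)]
end+ 48 153.5 end+ 60 161.0 end+ 70 169.0 end- 48 2.5 end- 60 2.0 end- 70 2.0 
board near edge slope,x [ 7.48663102e-04 -1.29931016e+02]
```

View pics/top9.png

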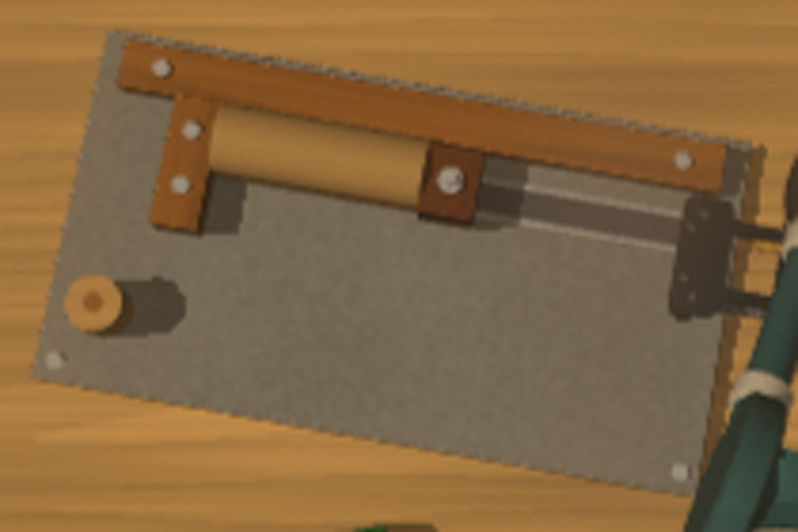

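View pics/scene9.png

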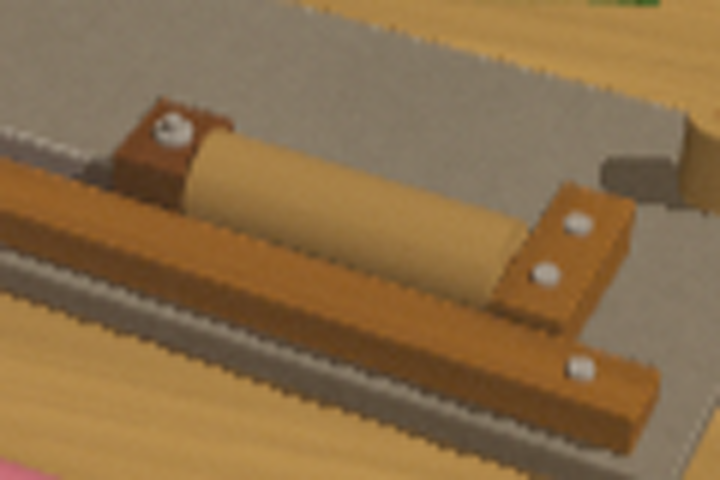

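The blank sits flush between jaw (450,180) and stop (185,155), with no gaps visible. Its near edge is at the same jig x as before the jaw push. The stub is unmoved at (93,303), and the hand is clear. Handing in.

Run:
```python
from plant import bot
import cv2,numpy as np
a=cv2.imread('pics/top0.png').astype(int);b=bot.capture('top')['color'].astype(int)
for n,(u,v) in dict(mallet=(485,240),block=(143,233),offcut=(210,225)).items(): print(n,abs(a-b)[v-20:v+20,u-20:u+20].mean())
print(bot.close_job())
```

```text
mallet 16.700416666666666
block 6.117083333333333
offcut 8.01375
the job is handed in; nothing more can be done
None
```

Run:
```python
from plant import bot
import cv2
try: cv2.imwrite('pics/end.png',bot.capture('top')['color'])
except Exception as e: print(e)
```

```text
the job is handed in; nothing more can be done
```

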